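# Open the stuck screw jar

## Robot

A 6-joint arm with a two-finger parallel gripper is mounted at the origin on the work surface. World frame = base frame: x ahead of the robot, y to its left, z up, the work surface at z = 0. Lengths are in m, angles in rad, forces in N, time in s.
With the tool pointing down it reaches from about 0.375 to 0.975 m from the base axis. Payload 3.8 kg.
Tool frame: the origin (TCP) lies at the very end of the fingers, on their centre line; the grasp point (between the pads) lies 19 mm behind it; z points along the fingers, y is the direction in which the jaws open and shut (so a half turn about z gives the same grasp; the last joint's range is limited). The gripper opens to 85 mm and grips with 20 to 120 N. Pads are 22 mm wide; open, the fingers measure 114 mm over their backs; the gripper's body (76 mm by 85 mm) begins 54 mm behind the grasp point. The pads swing forward as they close: fully open they stand 13 mm farther back than shut.
Start: joints at [-1.365, 0.264, 1.604, -0, 1.274, -0.037], TCP at [0.162, -0.655, 0.231] pointing down, gripper open.
Joint ranges: [-2.63, 2.63], [-0.94, 2.18], [0.31, 2.57], [-1.31, 4.45], [0, 2.66], [-2.55, 2.55]. Speed limits (rad/s): [2.57, 2.57, 3.14, 3.14, 3.14, 3.14].

## Interface

Orientations are given as a rotation vector (axis times angle).
In Python, from workcell import bot, viewer, finish_job gives the robot as it stands.
- The arm moves only by the tool servo_tool, never from a script. Its argument "plan" is a list that holds one entry, the list of rows, each a list of 6 numbers: the shift along the tool's x, y, z in cm, then the turn, a rotation vector about the tool's x, y, z in degrees. A call has 1 to 20 rows; each row is the pose to reach, as a shift and turn from the pose measured when the call began, along the tool's axes at that moment; what a row does not reach only later rows make up. A row lasts 1/12 s, in which the tool goes at most 41.7 mm and 7.16 degrees, less where a joint would pass 70% of its speed; a pose out of reach is approached as far as the arm can. A call with a gripper value outside its range is refused whole. "claw" is the finger opening in cm, from 0 to 8.54, set as the call begins (left out, the last holds). The fingers move at their own pace and stop on an object; "grip_force" is the grip in N (left out, the last holds). Time passes only in rows, so rows that repeat a pose let the fingers close. It gives the time, the measured TCP pose, the force and the opening at its end, in the units of the state.
- bot.read_state(): the state, without advancing time (a new reading comes with each control period).
- viewer.read_camera(name): name is "side" or "top"; returns a dict with "color" (384x512x3 uint8, red, green, blue), "fx", "fy", "cx", "cy" (pixels), "k1" (the pictures are not rectified: a ray, as slopes to the right and down, at radius r is drawn at 1 + k1 r^2 times it, then the intrinsics apply), "eye" and "rotation" of the camera in the world. Camera axes: x right, y down, z forward; pixel columns grow to the right and rows downward; lengths in m; the calibration is good to about 2 mm. A picture is of the moment at which its call begins. There is no depth.
- finish_job(): hands the job in, once; it reports no verdict.
The state is a dict: "time": time; "q": joint angles; "joint_vel": joint speeds; "joint_torque": joint torques, N m; "tool_pos": TCP position; "tcp_rot": TCP orientation; "wrist_force": force on the tool from outside, world axes, zero at the start; "torque": the same for the moment, N m; "width": opening from 0.0 (shut) to 1.0 (fully open).
Only numpy, scipy, OpenCV 4.12 (cv2) and the standard library are available. Lean on these libraries where they do the work, as an engineer would, in place of code of your own. Each camera call takes 0.05 s, during which the arm holds its last target.

## Task

The jar with the red lid in the wooden rack is stuck shut. Carry it by its glass body, not by its lid, to the bench holder, stand it upright between the two wooden cleats and let go of it; then take it by the lid, break the lid loose with a short hard anticlockwise twist while the jar stays in the holder, spin it on until it is free, lift it off and set it down top side up in the grey tray with the blue lining. Leave the open jar standing in the holder, and do not knock or shift the other two jars, the green spray can or the yellow tin.

Things in the scene. Friction and masses are not known exactly. Their poses are not given: they have to be found in the camera images.
- jar_mid (a point): Centre of the square clear glass body of the jar to be opened (holds screws): body 56 x 56 mm, 78 mm high, so this point is 39 mm above its underside; axes along its sides, z up. With the red lid on the jar is 101 mm high. 0.22 to 0.45 kg.
- lid_mid (a point): Centre (half-way up) of the red round ribbed lid, 50 mm across, 22 mm high, about 40 g; z up through its top. On the jar its underside stands 1 mm above the glass body's top, so this point is 51 mm above jar_mid; at the start its axes are parallel to the jar's. It is narrower than the body.
- jar_mouth (a point): Centre of the jar's mouth, 52 mm above jar_mid, inside the lid. Lug lid, undone anticlockwise seen from above: 3 degrees of play, then stuck: a hard twist (about 0.6 N m) until it lets go by 25 degrees; then it turns freely. From 57 degrees its lugs are clear; hard stop at 83. Turn it about 70 degrees in all, then lift straight up. Clockwise it is against its stop.
- rack: Low fixed wooden tray, outside 226 x 82 mm, walls 24 mm high, floor 7 mm thick; origin at the centre of its underside, x along its length. The three jars stand in it in a row along x, in any order, 70 mm apart (14 mm gaps), so a body can only be taken with the fingers on the sides facing the rack's +y and -y. The rack is on the left or the right of the bench.
- holder: Fixed bench holder: plywood base 130 (x) x 115 (y) x 12 mm with two wooden cleats, 70 mm long, 61 mm apart, at +y and -y, 42 mm above the base plus 9 mm flared lips. Origin at the centre of its underside; the slot runs along x, open at both ends. The jar stands on the base midway, sides parallel to the cleats, either pair of sides; jar_mid is then 51 mm above the origin.
- dish: Fixed square grey tray with blue lining for the lid, outside 120 x 120 mm, inside 108 x 108 mm, floor 6 mm thick, rim 12 mm high. Origin at the centre of its underside on the bench. On the other side of the bench from the rack.
- jar_blue_mid (a point): Centre of the bystander jar with the blue lid, same shape, 56 x 56 x 101 mm with its lid; this point is half-way up.
- jar_grey_mid (a point): Centre of the bystander jar with the grey lid, same shape, 56 x 56 x 101 mm with its lid; this point is half-way up.
- can_mid (a point): Centre of the tall spray can, green and white with a white cap, 54 mm across, 175 mm high, standing on the bench 110 to 125 mm from the holder's middle on its +y or -y side. It is taller than the jar: a gripper turning above the lid must keep its long side off it.
- tin_mid (a point): Centre of the low yellow tin, 68 mm across, 70 mm high, standing on the bench on the other side of the holder from the can.
Things that resemble listed ones, but are neither listed nor needed, are in the scene too. Leave any orange or purple look-alike of the part that bears jar_mid alone. Of the things like the part that bears lid_mid, leave any that is pink; of the rest the smaller one is meant.

How it is judged:
On the way, in this order (a step that is already met when the one before it is completed fails the run):
1. the jar stands upright between the holder's cleats, lid still on, and the fingers have let go of it (x of jar_mid in the frame of holder between -0.02 and 0.02 m and y of jar_mid in the frame of holder between -0.01 and 0.01 m and z of jar_mid in the frame of holder below 0.056 m and angle between jar_mid's own z axis and vertical below 0.087 rad and contact force between the fingers and jar below 0.2 N and contact force between the fingers and lid below 0.2 N and distance between lid_mid and jar_mid below 0.0545 m and horizontal distance between lid_mid and jar_mid below 0.006 m), for 0.2 s.
2. the lid has been broken loose (turned more than 25 degrees) while still on the jar in the holder (x of jar_mid in the frame of holder between -0.02 and 0.02 m and y of jar_mid in the frame of holder between -0.01 and 0.01 m and z of jar_mid in the frame of holder below 0.056 m and angle between jar_mid's own z axis and vertical below 0.087 rad and distance between lid_mid and jar_mid below 0.0545 m and horizontal distance between lid_mid and jar_mid below 0.006 m and angle between the x axis of lid_mid and the x axis of jar_mid, either way round above 0.45 rad), for 0.05 s.
At the end, for the whole second after the job is handed in: The jar stands upright (within 5 degrees) on the holder's base between the cleats, its middle within 20 mm of the holder's middle along the slot; the lid lies flat (within 6 degrees), top side up, on the floor of the lined tray, inside its rim; both are at rest and released (x of jar_mid in the frame of holder between -0.02 and 0.02 m and y of jar_mid in the frame of holder between -0.01 and 0.01 m and z of jar_mid in the frame of holder below 0.056 m and angle between jar_mid's own z axis and vertical below 0.087 rad and x of lid_mid in the frame of dish between -0.031 and 0.031 m and y of lid_mid in the frame of dish between -0.031 and 0.031 m and z of lid_mid in the frame of dish below 0.02 m and angle between lid_mid's own z axis and vertical below 0.105 rad and linear speed of each of lid, jar below 0.02 m/s); the robot touches nothing.
It fails at once if the lid is gripped while the jar is not in the holder (contact force between the fingers and lid above 3 N and horizontal distance between jar_mid and holder above 0.04 m).
It fails at once if the jar is lifted by its lid (contact force between the fingers and lid above 3 N and z of jar_mid in the frame of holder above 0.075 m).
It fails at once if the blue-lidded or the grey-lidded jar is shifted by more than 25 mm or tipped (distance of any of jar_blue_mid, jar_grey_mid from where it was at the start of the episode above 0.025 m or angle between any of jar_blue_mid, jar_grey_mid's own z axis and vertical above 0.3 rad).
It fails at once if the spray can is shifted by more than 25 mm or tipped (distance of can_mid from where it was at the start of the episode above 0.025 m or angle between can_mid's own z axis and vertical above 0.3 rad).
It fails at once if the tin is shifted by more than 25 mm or tipped (distance of tin_mid from where it was at the start of the episode above 0.025 m or angle between tin_mid's own z axis and vertical above 0.3 rad).
It also fails if it takes over 56 s, if anything falls off the work surface, if the arm or the gripper's body presses on something with over 40 N, if the wrist force passes 120 N, or if a joint passes its speed limit or range.

## Working session

There is one attempt and no reset: what is moved stays moved. The work goes in short steps, Python scripts to look and compute and a tool call to move; the robot and the scene stay as the last step left them, time stands still between calls to the robot, and variables do not carry over. Pictures are saved under pics/ and viewed, and the job is handed in when it is done.

Besides the shell and the picture viewer there is one more tool, called after "Call:" by a JSON object that holds its "op" and its "data". servo_tool: Moves the arm, as the interface text tells. Its arguments: {"type":"object","properties":{"plan":{"type":"array"},"claw":{"type":"number"},"grip_force":{"type":"number"}},"required":["plan"]}

```bash
mkdir -p pics; ls
python3 - <<'E'
from workcell import bot, viewer
import cv2
print(bot.read_state())
for n in ("side","top"):
    c=viewer.read_camera(n)
    cv2.imwrite(f"pics/{n}0.png",c["color"][:,:,::-1])
    print({k:v for k,v in c.items() if k!="color"})
E
```

```text
pics
{'time': 0.0, 'q': array([-1.36487746e+00,  2.64781361e-01,  1.60539147e+00, -1.54803433e-05,
        1.27369437e+00, -3.69024179e-02]), 'joint_vel': array([-0.00012806, -0.00035298,  0.00139536, -0.00109879,  0.00131397,
       -0.00112546]), 'joint_torque': array([ 1.13890944e-04, -5.15105081e+01, -3.67314577e+01,  9.06433661e-05,
        1.28935822e-02, -1.13034130e-05]), 'tool_pos': array([ 0.16213888, -0.65447627,  0.22993359]), 'tcp_rot': array([-3.11621730e+00, -3.80219148e-01,  3.24502086e-04]), 'wrist_force': array([-0.43025907,  0.24623373,  0.56078384]), 'torque': array([-0.00040241, -0.01942004,  0.02738017]), 'width': 0.998811544423662}
{'fx': 445.4570944559033, 'fy': 445.4570944559033, 'cx': 253.76709679410055, 'cy': 196.78506533834684, 'k1': -0.047146916748353355, 'eye': array([-0.32326449,  0.89014867,  0.85613247]), 'rotation': array([-0.92759912,  2.27056038, -1.25254614])}
{'fx': 444.5677007834922, 'fy': 444.5677007834922, 'cx': 255.58701835029083, 'cy': 193.74994248882885, 'k1': 0.02604267387592694, 'eye': array([0.40596313, 0.03603681, 1.21024272]), 'rotation': array([-2.1244974 ,  2.14035719, -0.15914392])}
```

View pics/top0.png

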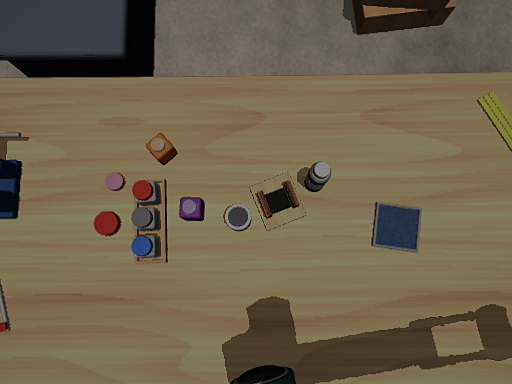

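View pics/side0.png

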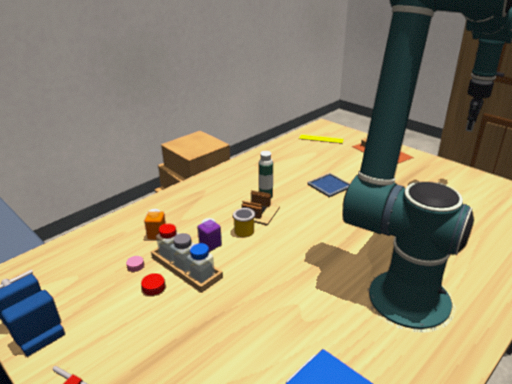

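The top view shows the rack on the left at about (150,221), with the red jar at (143,190), grey at (143,217) and blue at (143,246). The holder is at (278,201), the can at (318,176), the tin at (238,217) and the dish at (397,227). The orange and purple jars and the pink and large red lids are look-alikes.

```bash
cat > h.py <<'E'
import numpy as np, cv2
from scipy.spatial.transform import Rotation as R
def ray(c,uv):
    uv=np.atleast_2d(np.array(uv,float))
    d=np.stack([(uv[:,0]-c["cx"])/c["fx"],(uv[:,1]-c["cy"])/c["fy"]],1)
    s=d.copy()
    for _ in range(20): s=d/(1+c["k1"]*(s**2).sum(1,keepdims=True))
    v=np.c_[s,np.ones(len(s))]
    return R.from_rotvec(c["rotation"]).apply(v)
def plane(c,uv,z):
    v=ray(c,uv); e=c["eye"]
    return e+v*((z-e[2])/v[:,2])[:,None]
def proj(c,P):
    p=R.from_rotvec(c["rotation"]).inv().apply(np.atleast_2d(P)-c["eye"])
    s=p[:,:2]/p[:,2:]; s=s*(1+c["k1"]*(s**2).sum(1,keepdims=True))
    return s*c["fx"]+[c["cx"],c["cy"]]
E
python3 - <<'E'
import pickle,cv2
from workcell import viewer
cs={n:viewer.read_camera(n) for n in("side","top")}
pickle.dump(cs,open("c0.pkl","wb"))
t=cs["top"]["color"][:,:,::-1]
cv2.imwrite("pics/t_rack.png",cv2.resize(t[140:280,90:270],None,fx=4.4,fy=4.4-0.2,interpolation=cv2.INTER_CUBIC))
cv2.imwrite("pics/t_hold.png",cv2.resize(t[150:260,220:430],None,fx=3.8,fy=3.8,interpolation=cv2.INTER_CUBIC))
s=cs["side"]["color"][:,:,::-1]
cv2.imwrite("pics/s_z.png",cv2.resize(s[140:300,120:370],None,fx=3.2,fy=3.2,interpolation=cv2.INTER_CUBIC))
E
```

```text
(no output)
```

View pics/t_rack.png

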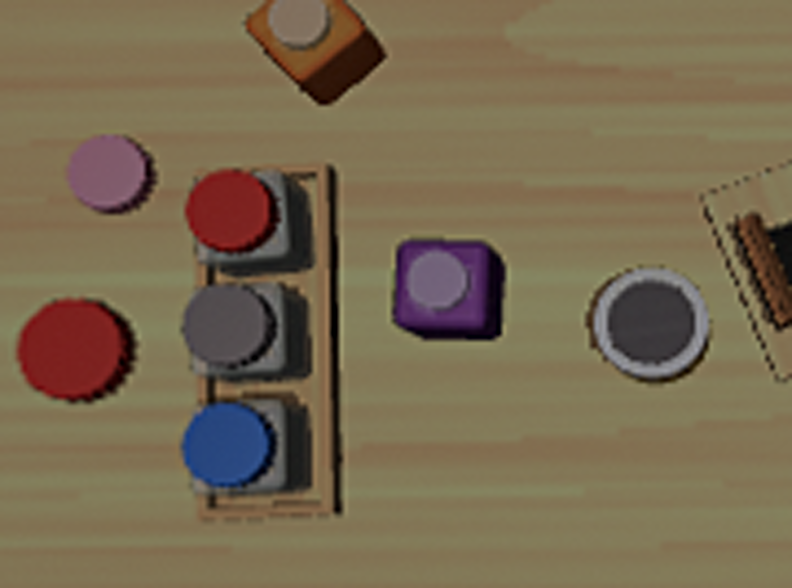

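View pics/t_hold.png

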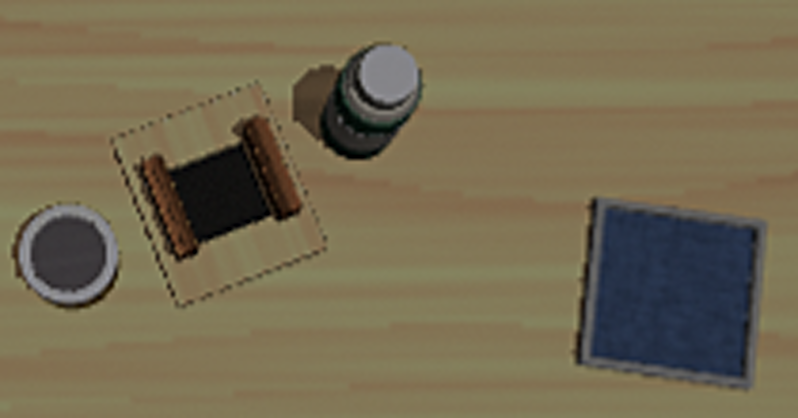

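View pics/s_z.png

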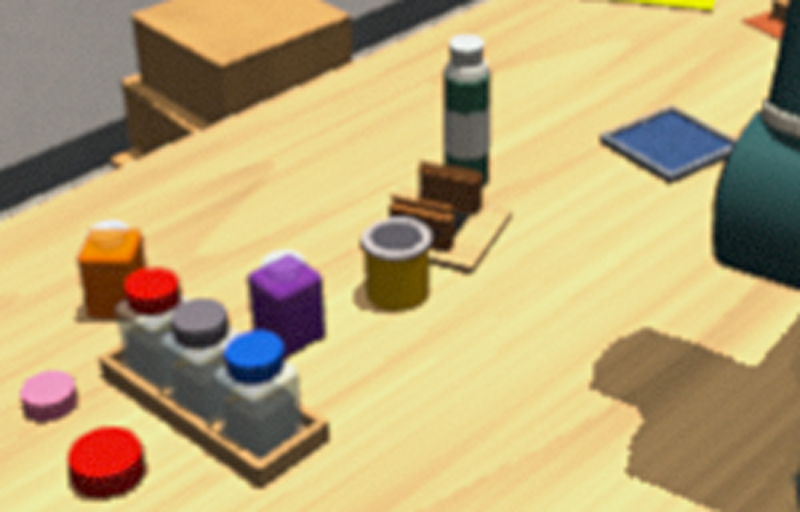

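Run:
```python
import pickle; from h import *
cs=pickle.load(open("c0.pkl","rb"))
def comps(c,m,amin=30):
    n,l,s,ce=cv2.connectedComponentsWithStats(m.astype(np.uint8)*255); 
    return [(s[i],ce[i],l==i) for i in range(1,n) if s[i,4]>amin]
def tri(u,v):
    A=[];b=[]
    M=np.zeros((3,3));B=np.zeros(3)
    for c,p in((cs["top"],u),(cs["side"],v)):
        d=ray(c,p)[0]; d/=np.linalg.norm(d); Q=np.eye(3)-np.outer(d,d); M+=Q;B+=Q@c["eye"]
    return np.linalg.solve(M,B)
H={n:cv2.cvtColor(cs[n]["color"],cv2.COLOR_RGB2HSV) for n in cs}
def mask(n,nm):
    h,s,v=[H[n][...,i].astype(int) for i in range(3)]
    if nm=="red": return ((h<6)|(h>174))&(s>160)&(v>70)
    if nm=="blue": return (h>102)&(h<122)&(s>140)&(v>70)
    if nm=="purple": return (h>130)&(h<150)&(s>80)
for nm in("red","blue"):
  for n in cs:
    for s,ce,_ in comps(cs[n],mask(n,nm)): print(nm,n,s,ce.round(1), plane(cs[n],ce,.097).round(4))
# red lid & blue lid tri
def pick(n,nm,near):
    return min(comps(cs[n],mask(n,nm)),key=lambda k:np.hypot(*(k[1]-near)))
P={}
for nm,a,b in(("red",(143,190),(168,230)),("blue",(143,246),(200,251))):
    ka=pick("top",nm,a);kb=pick("side",nm,b); 
    P[nm]=tri(ka[1],kb[1]); print(nm,"tri",P[nm].round(4))
    cnt=cv2.findContours(ka[2].astype(np.uint8),0,cv2.CHAIN_APPROX_NONE)[0][0][:,0]
    e=cv2.fitEllipse(cnt.astype(np.float32)); pt=plane(cs["top"],cnt,.108)[:,:2]
    print(" circle", cv2.minEnclosingCircle((pt*1000).astype(np.float32)), plane(cs["top"],e[0],.105))
d=P["red"]-P["blue"]; print("dist",np.linalg.norm(d),"row ang",np.degrees(np.arctan2(d[1],d[0])))
# holder
pc=np.array([(112,140),(258,83),(326,248),(180,307)])/3.8+[220,150]-0.37
w=plane(cs["top"],pc,.012); print("holder",w.round(4),w.mean(0)); print(np.linalg.norm(np.roll(w,-1,0)-w,axis=1)); 
for i in range(4):
    e=w[(i+1)%4]-w[i]; print(np.degrees(np.arctan2(e[1],e[0])))
# dish
h,s,v=[H["top"][...,i].astype(int) for i in range(3)]
m=(h>95)&(h<125)&(s>60)
for st,ce,l in comps(0,m,400):
    if st[0]<350: continue
    cnt=cv2.findContours(l.astype(np.uint8),0,cv2.CHAIN_APPROX_NONE)[0][0][:,0]
    pt=plane(cs["top"],cnt,.006)[:,:2]*1000
    print("dish",st,cv2.minAreaRect(pt.astype(np.float32)))
# can cap and tin
pc=np.array([(388,76),(68,255)])/3.8+[220,150]
print("can",plane(cs["top"],pc[0],.175),"tin",plane(cs["top"],pc[1],.07))
# rack corners crop (scale 4.4,4.2)
pc=np.array([(330,165),(340,513),(200,518)])/[4.4,4.2]+[90,140]; print("rack",plane(cs["top"],pc,.024).round(4))
```

```text
red side [159 224  17  14 183] [167.1 229.8] [[0.6039 0.3362 0.097 ]]
red side [142 274  23  21 383] [152.8 283.7] [[0.4429 0.4953 0.097 ]]
red side [ 64 375  18   9 101] [ 73. 380.] [[0.3239 0.7662 0.097 ]]
red top [132 181  19  19 281] [141.4 189.6] [[0.5994 0.3389 0.097 ]]
red top [ 94 211  24  24 436] [105.6 222.7] [[0.5157 0.4259 0.097 ]]
red top [  0 323   6   9  43] [  2.4 326.6] [[0.2669 0.6612 0.097 ]]
blue side [190 243  19  16 204] [199.5 249.7] [[0.4641 0.329  0.097 ]]
blue side [  0 274  37  27 406] [ 16.8 286.5] [[0.6797 0.7428 0.097 ]]
blue side [  1 290  51  33 767] [ 25.6 305.8] [[0.5963 0.7531 0.097 ]]
blue side [ 21 324  42  27 314] [ 40.8 337.3] [[0.4763 0.7667 0.097 ]]
blue side [ 286  350   86   34 1501] [326.7 372. ] [[-0.0205  0.4004  0.097 ]]
blue top [  0 179  14  13 159] [  6.7 184.2] [[0.6162 0.6812 0.097 ]]
blue top [  0 213  12   4  46] [  5.3 214.5] [[0.5388 0.6783 0.097 ]]
blue top [132 236  19  20 301] [140.9 245.5] [[0.458  0.3351 0.097 ]]
red tri [0.5992 0.3384 0.1004]
 circle ((597.6224975585938, 335.4519348144531), 24.22180938720703) [[0.59799047 0.33678926 0.105     ]]
blue tri [0.4578 0.3335 0.1031]
 circle ((457.59552001953125, 331.9504699707031), 24.779953002929688) [[0.45761953 0.33293871 0.105     ]]
dist 0.14155759629159576 row ang 1.9958489483296236
holder [[ 0.6204  0.067   0.012 ]
 [ 0.6614 -0.0389  0.012 ]
 [ 0.541  -0.0851  0.012 ]
 [ 0.4998  0.0193  0.012 ]] [ 0.58062978 -0.00944068  0.012     ]
[0.11351032 0.12894943 0.11219012 0.12973318]
-68.83638179817241
-159.00694164314646
111.56243834138257
21.578349289430875
dish [ 376  205   43   44 1552] ((508.6345520019531, -330.17535400390625), (105.5042724609375, 105.76395416259766), 81.45748138427734)
can [[ 0.62943453 -0.11074225  0.175     ]] tin [[0.53006849 0.09469335 0.07      ]]
rack [[0.6401 0.2955 0.024 ]
 [0.4172 0.2835 0.024 ]
 [0.4148 0.3674 0.024 ]]
```

```bash
cat >> h.py <<'E'
def goal(x,y,z,yawy):
    """tool pointing down, tool y axis at yawy deg"""
    a=np.radians(yawy); Y=np.array([np.cos(a),np.sin(a),0]); Z=np.array([0,0,-1.]); X=np.cross(Y,Z)
    return np.array([x,y,z]),R.from_matrix(np.c_[X,Y,Z])
def move(bot,x,y,z,yawy):
    s=bot.read_state(); r=R.from_rotvec(s["tcp_rot"]); p,g=goal(x,y,z,yawy)
    Y=r.as_matrix()[:,1]
    print("t",round(s["time"],2),"pos",s["tool_pos"].round(4),"yawy",np.degrees(np.arctan2(Y[1],Y[0])).round(2),"F",s["wrist_force"].round(1),"w",round(s["width"],3),"q1,q6",np.degrees(s["q"][[0,5]]).round(1))
    print("shift cm",(r.inv().apply(p-s["tool_pos"])*100).round(2),"turn",np.degrees((r.inv()*g).as_rotvec()).round(2))
E
python3 - <<'E'
from h import *; from workcell import bot
move(bot,.42,-.1,.24,10)
move(bot,.598,.336,.2,92)
E
```

```text
t 0.2 pos [ 0.1622 -0.6547  0.2304] yawy -76.09 F [-0.1  1.  -1.1] w 1.0 q1,q6 [-78.2  -2.1]
shift cm [ 38.36 -47.65  -0.89] turn [-7.000e-02 -7.000e-02 -8.609e+01]
t 0.2 pos [ 0.1622 -0.6547  0.2304] yawy -76.09 F [-0.1  1.  -1.1] w 1.0 q1,q6 [-78.2  -2.1]
shift cm [ 66.12 -85.69   3.17] turn [-1.0000e-02 -1.3000e-01 -1.6809e+02]
```

Call:
{"op": "servo_tool", "data": {"plan": [[[38.4, -47.6, -0.9, 0, 0, -86], [38.4, -47.6, -0.9, 0, 0, -86], [38.4, -47.6, -0.9, 0, 0, -86], [38.4, -47.6, -0.9, 0, 0, -86], [38.4, -47.6, -0.9, 0, 0, -86], [38.4, -47.6, -0.9, 0, 0, -86], [38.4, -47.6, -0.9, 0, 0, -86], [38.4, -47.6, -0.9, 0, 0, -86], [38.4, -47.6, -0.9, 0, 0, -86], [38.4, -47.6, -0.9, 0, 0, -86], [38.4, -47.6, -0.9, 0, 0, -86], [38.4, -47.6, -0.9, 0, 0, -86], [38.4, -47.6, -0.9, 0, 0, -86], [38.4, -47.6, -0.9, 0, 0, -86], [38.4, -47.6, -0.9, 0, 0, -86], [38.4, -47.6, -0.9, 0, 0, -86], [38.4, -47.6, -0.9, 0, 0, -86], [38.4, -47.6, -0.9, 0, 0, -86]]], "claw": 8.5}}

```text
time: 1.7
tool_pos: [0.4202, -0.1007, 0.24]
tcp_rot: [-2.019, -2.405, -0.0]
wrist_force: [-0.1, -0.5, 0.5]
width: 0.996
```

Run:
```python
from h import *; from workcell import bot
move(bot,.598,.336,.2,92)
```

```text
t 1.7 pos [ 0.4202 -0.1007  0.24  ] yawy 9.96 F [-0.1 -0.5  0.5] w 0.996 q1,q6 [-16.8 -26.8]
shift cm [39.93 25.07  4.02] turn [ 1.000e-02 -8.000e-02 -8.204e+01]
```

Call:
{"op": "servo_tool", "data": {"plan": [[[39.9, 25.1, 4, 0, 0, -82], [39.9, 25.1, 4, 0, 0, -82], [39.9, 25.1, 4, 0, 0, -82], [39.9, 25.1, 4, 0, 0, -82], [39.9, 25.1, 4, 0, 0, -82], [39.9, 25.1, 4, 0, 0, -82], [39.9, 25.1, 4, 0, 0, -82], [39.9, 25.1, 4, 0, 0, -82], [39.9, 25.1, 4, 0, 0, -82], [39.9, 25.1, 4, 0, 0, -82], [39.9, 25.1, 4, 0, 0, -82], [39.9, 25.1, 4, 0, 0, -82], [39.9, 25.1, 4, 0, 0, -82], [39.9, 25.1, 4, 0, 0, -82]]]}}

```text
time: 2.87
tool_pos: [0.599, 0.3342, 0.1991]
tcp_rot: [0.05, -3.139, 0.001]
wrist_force: [-0.3, -0.2, -0.7]
width: 0.998
```

Run:
```python
from h import *; from workcell import bot,viewer
move(bot,.598,.336,.042,92)
t=viewer.read_camera("top")["color"][:,:,::-1]; s=viewer.read_camera("side")["color"][:,:,::-1]
a=cv2.resize(t[140:280,70:230],(480,420),interpolation=2); b=cv2.resize(s[150:300,90:250],(320,300),interpolation=2)
o=np.zeros((420,800,3),np.uint8); o[:,:480]=a; o[:300,480:]=b; cv2.imwrite("pics/pre.png",o)
```

```text
t 2.87 pos [0.599  0.3342 0.1991] yawy 91.82 F [-0.3 -0.2 -0.7] w 0.998 q1,q6 [ 27.1 -64.8]
shift cm [ 0.05  0.2  15.71] turn [-0.04 -0.14 -0.18]
```

View pics/pre.png

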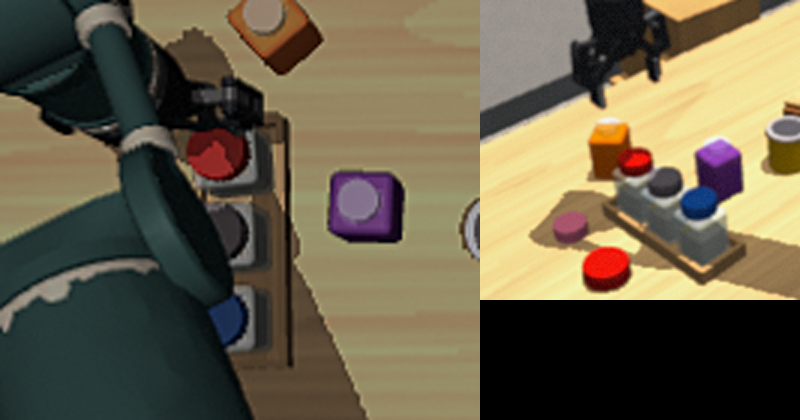

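The gripper hangs over the red jar (crop about 220,155), with its fingers on the rack's +y and −y sides. I'll descend now.

Call:
{"op": "servo_tool", "data": {"plan": [[[0, 0.2, 4, 0, 0, 0], [0, 0.2, 7, 0, 0, 0], [0, 0.2, 10, 0, 0, 0], [0, 0.2, 12, 0, 0, 0], [0, 0.2, 14, 0, 0, 0], [0, 0.2, 15.7, 0, 0, 0], [0, 0.2, 15.7, 0, 0, 0], [0, 0.2, 15.7, 0, 0, 0]]]}}

```text
time: 3.63
tool_pos: [0.5974, 0.333, 0.0423]
tcp_rot: [0.044, -3.137, 0.003]
wrist_force: [0.1, 0.2, 0.5]
width: 0.996
```

Run:
```python
from h import *; from workcell import bot,viewer
move(bot,.598,.336,.042,92)
t=viewer.read_camera("top")["color"][:,:,::-1]; s=viewer.read_camera("side")["color"][:,:,::-1]
a=cv2.resize(t[140:280,70:230],(480,420),interpolation=2); b=cv2.resize(s[190:300,110:230],(320,293),interpolation=2)
o=np.zeros((420,800,3),np.uint8); o[:,:480]=a; o[:293,480:]=b; cv2.imwrite("pics/pre2.png",o)
```

```text
t 3.63 pos [0.5974 0.333  0.0423] yawy 91.63 F [0.1 0.2 0.5] w 0.996 q1,q6 [ 27.  -64.6]
shift cm [-0.07  0.3   0.03] turn [-0.09 -0.23 -0.37]
```

View pics/pre2.png

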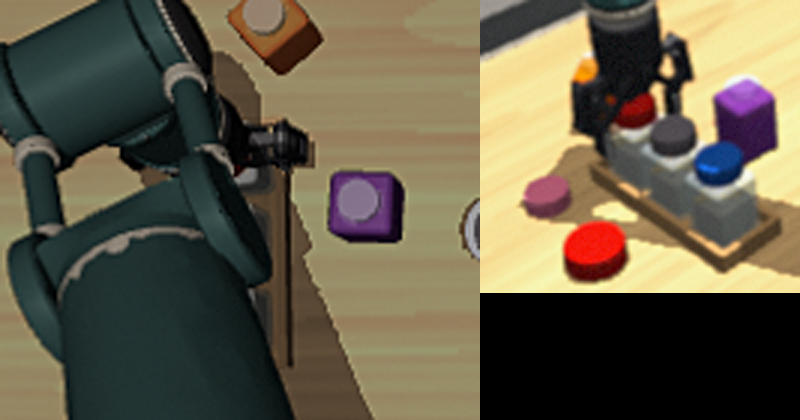

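No contact and the fingers straddle the jar, so I'll close on it.

Call:
{"op": "servo_tool", "data": {"plan": [[[0, 0.3, 0, 0, 0, 0], [0, 0.3, 0, 0, 0, 0], [0, 0.3, 0, 0, 0, 0], [0, 0.3, 0, 0, 0, 0], [0, 0.3, 0, 0, 0, 0], [0, 0.3, 0, 0, 0, 0], [0, 0.3, 0, 0, 0, 0], [0, 0.3, 0, 0, 0, 0]]], "claw": 4.5, "grip_force": 60}}

```text
time: 4.4
tool_pos: [0.6011, 0.3384, 0.0476]
tcp_rot: [-0.047, 3.137, 0.003]
wrist_force: [-0.1, -0.9, 7.0]
width: 0.657
```

Run:
```python
from h import *; from workcell import bot,viewer
move(bot,.598,.336,.042,92)
```

```text
t 4.4 pos [0.6011 0.3384 0.0476] yawy 91.7 F [-0.1 -0.9  7. ] w 0.657 q1,q6 [ 27.3 -64.4]
shift cm [ 0.32 -0.23  0.56] turn [ 0.11  0.26 -0.3 ]
```

Call:
{"op": "servo_tool", "data": {"plan": [[[0, 0, -1, 0, 0, 0], [0, 0, -3, 0, 0, 0], [0, 0, -6, 0, 0, 0], [0, 0, -9, 0, 0, 0], [0, 0, -12, 0, 0, 0], [0, 0, -15, 0, 0, 0], [0, 0, -17, 0, 0, 0], [0, 0, -17, 0, 0, 0], [0, 0, -17, 0, 0, 0]]]}}

```text
time: 5.15
tool_pos: [0.6009, 0.3385, 0.2193]
tcp_rot: [-0.047, 3.134, 0.005]
wrist_force: [-1.1, 0.9, -4.7]
width: 0.656
```

Run:
```python
from h import *; from workcell import bot,viewer
move(bot,.598,.336,.2,92)
t=viewer.read_camera("top")["color"][:,:,::-1]; s=viewer.read_camera("side")["color"][:,:,::-1]
a=cv2.resize(t[140:280,70:230],(480,420),interpolation=2); b=cv2.resize(s[130:290,110:270],(320,320),interpolation=2)
o=np.zeros((420,800,3),np.uint8); o[:,:480]=a; o[:320,480:]=b; cv2.imwrite("pics/lift.png",o)
move(bot,.58,.1,.22,50)
move(bot,.581,-.0095,.22,21.3)
```

```text
t 5.15 pos [0.6009 0.3385 0.2193] yawy 91.71 F [-1.1  0.9 -4.7] w 0.656 q1,q6 [ 27.3 -64.4]
shift cm [ 0.31 -0.25  1.92] turn [ 0.19  0.42 -0.29]
t 5.25 pos [0.5989 0.3374 0.2151] yawy 91.71 F [ 0.2 -0.3 -3.8] w 0.659 q1,q6 [ 27.3 -64.4]
shift cm [  2.6  -23.68  -0.5 ] turn [3.000e-02 4.000e-02 4.171e+01]
t 5.25 pos [0.5989 0.3374 0.2151] yawy 91.71 F [ 0.2 -0.3 -3.8] w 0.659 q1,q6 [ 27.3 -64.4]
shift cm [  2.83 -34.62  -0.5 ] turn [4.000e-02 4.000e-02 7.041e+01]
```

View pics/lift.png

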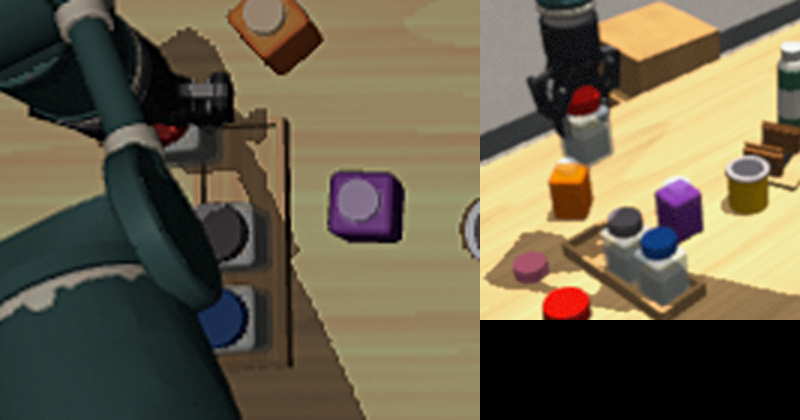

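Call:
{"op": "servo_tool", "data": {"plan": [[[0.3, -2, -0.5, 0, 0, 4], [0.7, -6, -0.5, 0, 0, 10], [1.0, -10, -0.5, 0, 0, 17], [1.3, -14, -0.5, 0, 0, 24], [1.6, -18, -0.5, 0, 0, 31], [1.9, -22, -0.5, 0, 0, 38], [2.2, -26, -0.5, 0, 0, 45], [2.4, -29, -0.5, 0, 0, 52], [2.6, -32, -0.5, 0, 0, 59], [2.8, -34, -0.5, 0, 0, 65], [2.8, -34.6, -0.5, 0, 0, 70.4], [2.8, -34.6, -0.5, 0, 0, 70.4], [2.8, -34.6, -0.5, 0, 0, 70.4], [2.8, -34.6, -0.5, 0, 0, 70.4], [2.8, -34.6, -0.5, 0, 0, 70.4]]]}}

```text
time: 6.5
tool_pos: [0.5808, -0.0083, 0.219]
tcp_rot: [-1.768, -2.595, -0.0]
wrist_force: [-0.1, -0.6, -3.9]
width: 0.655
```

Run:
```python
from h import *; from workcell import bot,viewer; import pickle
c={n:viewer.read_camera(n) for n in("side","top")}; pickle.dump(c,open("c1.pkl","wb"))
move(bot,.581,-.0095,.13,21.3)
t=c["top"]["color"][:,:,::-1]; s=c["side"]["color"][:,:,::-1]
a=cv2.resize(t[140:260,220:340],(400,400),interpolation=2); b=cv2.resize(s[120:260,210:350],(400,400),interpolation=2)
cv2.imwrite("pics/over.png",np.hstack([a,b]))
```

```text
t 6.6 pos [ 0.5811 -0.0083  0.2196] yawy 21.44 F [ 0.1  0.8 -3. ] w 0.655 q1,q6 [ -3.3 -24.7]
shift cm [-0.11 -0.06  8.96] turn [ 0.02 -0.02  0.14]
```

View pics/over.png

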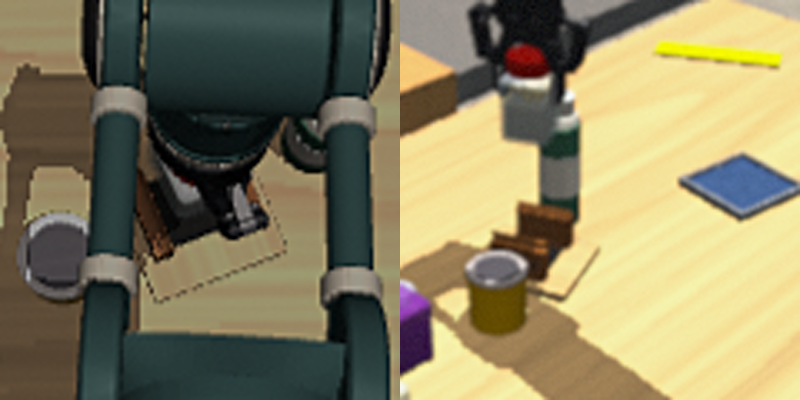

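Run:
```python
from h import *; import pickle
s=pickle.load(open("c1.pkl","rb"))["side"]["color"][:,:,::-1]
cv2.imwrite("pics/over_z.png",cv2.resize(s[120:180,235:295],(600,600),interpolation=2))
```

```text
(no output)
```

View pics/over_z.png

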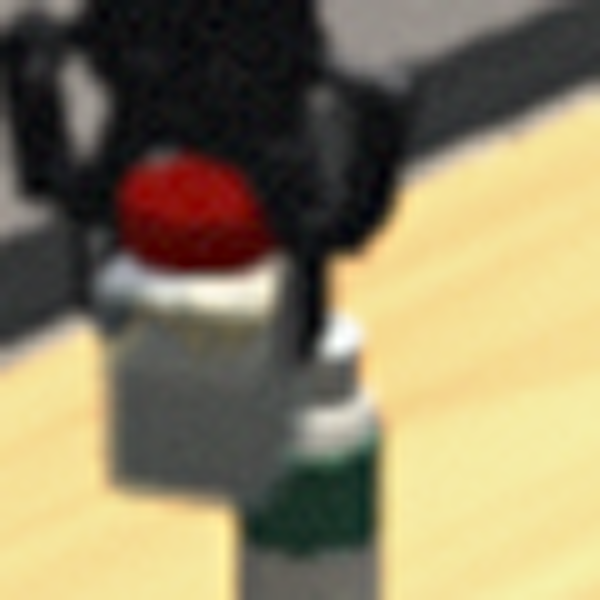

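Run:
```python
from h import *; import pickle
cs=pickle.load(open("c1.pkl","rb"))
s=cs["side"]["color"][:,:,::-1]
im=cv2.resize(s[120:180,235:295],(600,600),interpolation=2)
for tilt,col in((0,(0,255,0)),):
  r=R.from_euler("z",21.4,degrees=True)
  for k,(h,z0) in enumerate(((.028,.183),(.028,.183+.078))):
    P=np.array([[a*h,b*h,0] for a,b in((-1,-1),(1,-1),(1,1),(-1,1))])
    q=proj(cs["side"],r.apply(P)+[.5811,-.0083,z0]); print(q.round(1))
    q=((q-[235,120]+.5)*10).astype(int); cv2.polylines(im,[q],True,col,1)
  th=np.linspace(0,6.28,40)
  for z0 in(.183+.079,.183+.101):
    q=proj(cs["side"],np.c_[.025*np.cos(th)+.5811,.025*np.sin(th)-.0083,0*th+z0]); q=((q-[235,120]+.5)*10).astype(int); cv2.polylines(im,[q],True,(255,255,0),1)
cv2.imwrite("pics/over_p.png",im)
```

```text
[[267.  163.4]
 [251.3 160.4]
 [244.2 167.9]
 [260.4 171. ]]
[[267.  141.5]
 [250.8 138.8]
 [243.5 145.7]
 [260.1 148.6]]
```

View pics/over_p.png

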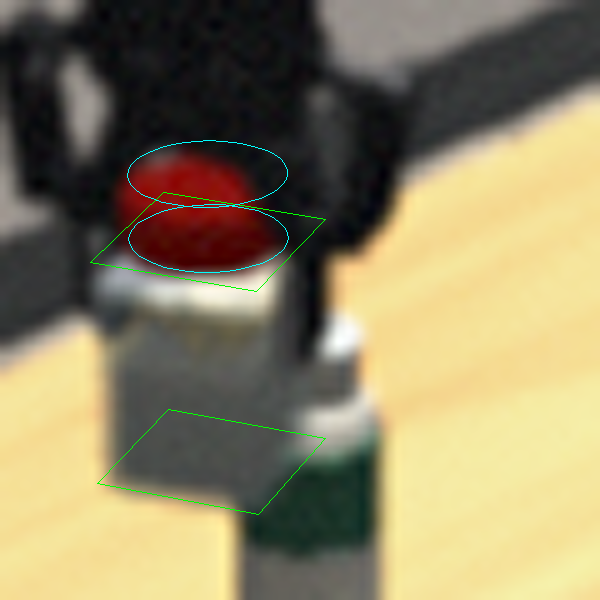

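```bash
cat >> h.py <<'E'
def overlay(c,name,u0,v0,n,x,y,zb,yaw,tilt=0):
    s=c["color"][:,:,::-1]; k=600//n
    im=cv2.resize(s[v0:v0+n,u0:u0+n],(n*k,n*k),interpolation=0)
    r=R.from_euler("z",yaw,degrees=True)
    def dr(P,col):
        q=((proj(c,r.apply(P)+[x,y,zb])-[u0,v0]+.5)*k).astype(int); cv2.polylines(im,[q],True,col,1)
    for z in(0,.078): dr(np.array([[a*.028,b*.028,z] for a,b in((-1,-1),(1,-1),(1,1),(-1,1))]),(0,255,0))
    th=np.linspace(0,6.28,40)
    for z in(.079,.101): dr(np.c_[.025*np.cos(th),.025*np.sin(th),0*th+z],(255,255,0))
    cv2.imwrite(name,im)
E
python3 - <<'E'
from h import *; import pickle
overlay(pickle.load(open("c0.pkl","rb"))["side"],"pics/ov0.png",145,210,60,.598,.336,.007,2)
overlay(pickle.load(open("c1.pkl","rb"))["side"],"pics/ov1.png",235,120,60,.581,-.0083,.183,21.4)
a=cv2.imread("pics/ov0.png");b=cv2.imread("pics/ov1.png");cv2.imwrite("pics/ov.png",cv2.resize(np.hstack([a,b]),(800,400)))
E
```

```text
(no output)
```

View pics/ov.png

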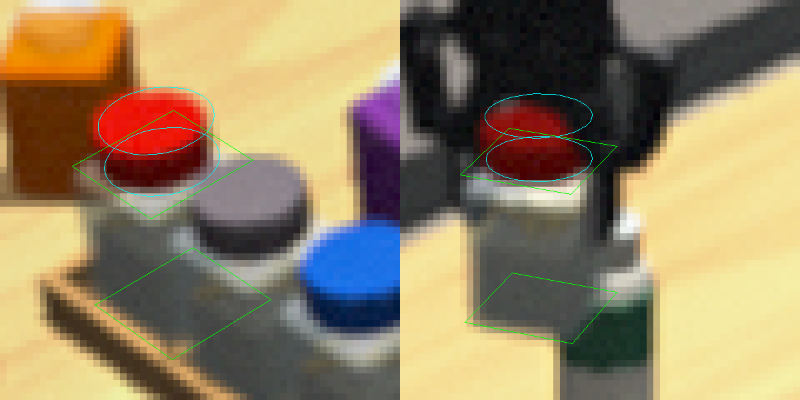

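Call:
{"op": "servo_tool", "data": {"plan": [[[-0.1, 0, 3, 0, 0, 0], [-0.1, 0, 6, 0, 0, 0], [-0.1, 0, 9, 0, 0, 0], [-0.1, 0, 10.5, 0, 0, 0], [-0.1, 0, 10.5, 0, 0, 0], [-0.1, 0, 10.5, 0, 0, 0], [-0.1, 0, 10.5, 0, 0, 0]]]}}

```text
time: 7.18
tool_pos: [0.5829, -0.0088, 0.1162]
tcp_rot: [1.767, 2.595, 0.003]
wrist_force: [1.7, -0.2, -1.7]
width: 0.653
```

Run:
```python
from h import *; from workcell import bot,viewer; import pickle
c={n:viewer.read_camera(n) for n in("side","top")}; pickle.dump(c,open("c2.pkl","wb"))
move(bot,.581,-.0095,.05,21.3)
t=c["top"]["color"][:,:,::-1]; s=c["side"]["color"][:,:,::-1]
a=cv2.resize(t[150:240,240:330],(400,400),interpolation=2); b=cv2.resize(s[140:220,220:300],(400,400),interpolation=2)
cv2.imwrite("pics/over2.png",np.hstack([a,b]))
```

```text
t 7.28 pos [ 0.5835 -0.009   0.1171] yawy 21.47 F [ 0.4  0.1 -3.1] w 0.656 q1,q6 [ -3.3 -24.8]
shift cm [ 0.06 -0.28  6.71] turn [0.25 0.09 0.17]
```

View pics/over2.png

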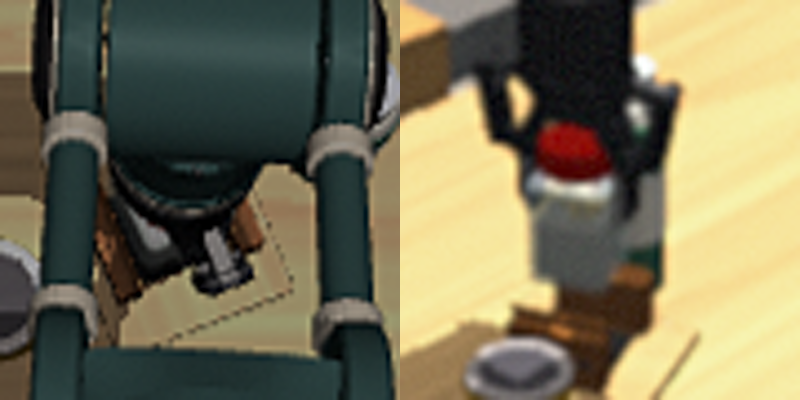

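Call:
{"op": "servo_tool", "data": {"plan": [[[0.05, -0.25, 1, 0, 0, 0], [0.05, -0.25, 2, 0, 0, 0], [0.05, -0.25, 3, 0, 0, 0], [0.05, -0.25, 3.5, 0, 0, 0], [0.05, -0.25, 4, 0, 0, 0], [0.05, -0.25, 4, 0, 0, 0]]]}}

```text
time: 7.78
tool_pos: [0.5811, -0.0101, 0.0757]
tcp_rot: [1.767, 2.593, 0.003]
wrist_force: [2.0, -3.8, -6.2]
width: 0.649
```

Run:
```python
from h import *; from workcell import bot,viewer; import pickle
c={n:viewer.read_camera(n) for n in("side","top")}; pickle.dump(c,open("c2.pkl","wb"))
move(bot,.581,-.0095,.05,21.3); print(bot.read_state()["torque"])
t=c["top"]["color"][:,:,::-1]; s=c["side"]["color"][:,:,::-1]
a=cv2.resize(t[150:240,240:330],(400,400),interpolation=2); b=cv2.resize(s[140:220,220:300],(400,400),interpolation=2)
cv2.imwrite("pics/over3.png",np.hstack([a,b]))
```

```text
t 7.88 pos [ 0.581  -0.0101  0.0762] yawy 21.47 F [ 1.7 -3.7 -7.1] w 0.647 q1,q6 [ -3.4 -24.9]
shift cm [0.06 0.01 2.62] turn [0.2  0.12 0.17]
[-1.03717325 -0.53801491 -0.14366594]
```

View pics/over3.png

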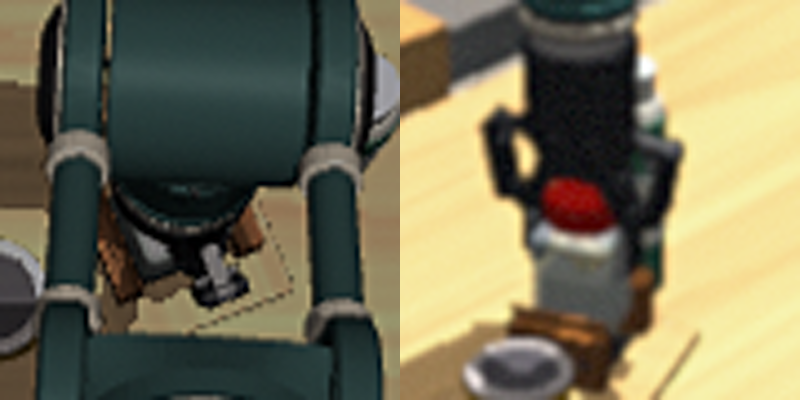

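Call:
{"op": "servo_tool", "data": {"plan": [[[-0.1, 0, 0.5, 0, 0, 0], [-0.1, 0, 1, 0, 0, 0], [-0.1, 0, 1.4, 0, 0, 0], [-0.1, 0, 1.7, 0, 0, 0], [-0.1, 0, 1.7, 0, 0, 0]]]}}

```text
time: 8.3
tool_pos: [0.5807, -0.0108, 0.0581]
tcp_rot: [1.768, 2.595, 0.002]
wrist_force: [0.5, -1.5, -3.3]
width: 0.649
```

Run:
```python
from h import *; from workcell import bot,viewer; import pickle
move(bot,.581,-.0095,.05,21.3); print(bot.read_state()["torque"])
```

```text
t 8.3 pos [ 0.5807 -0.0108  0.0581] yawy 21.47 F [ 0.5 -1.5 -3.3] w 0.649 q1,q6 [ -3.5 -25. ]
shift cm [0.11 0.07 0.81] turn [0.12 0.07 0.17]
[-0.26219856 -0.07822093 -0.05613635]
```

Call:
{"op": "servo_tool", "data": {"plan": [[[0, 0, 0.4, 0, 0, 0], [0, 0, 0.7, 0, 0, 0], [0, 0, 1.0, 0, 0, 0], [0, 0, 1.0, 0, 0, 0], [0, 0, 1.0, 0, 0, 0]]]}}

```text
time: 8.72
tool_pos: [0.5815, -0.0102, 0.0524]
tcp_rot: [1.767, 2.595, 0.003]
wrist_force: [-8.9, 2.1, 21.7]
width: 0.649
```

Run:
```python
from h import *; from workcell import bot,viewer; import pickle
c={n:viewer.read_camera(n) for n in("side","top")}; pickle.dump(c,open("c2.pkl","wb"))
move(bot,.581,-.0095,.05,21.3); print(bot.read_state()["torque"])
t=c["top"]["color"][:,:,::-1]; s=c["side"]["color"][:,:,::-1]
a=cv2.resize(t[150:240,240:330],(400,400),interpolation=2); b=cv2.resize(s[140:220,220:300],(400,400),interpolation=2)
cv2.imwrite("pics/over4.png",np.hstack([a,b]))
```

```text
t 8.82 pos [ 0.5815 -0.0102  0.0524] yawy 21.48 F [-8.9  2.6 22. ] w 0.65 q1,q6 [ -3.5 -25. ]
shift cm [ 0.08 -0.02  0.24] turn [0.18 0.06 0.18]
[-0.26398072  1.88784994 -0.06105777]
```

View pics/over4.png

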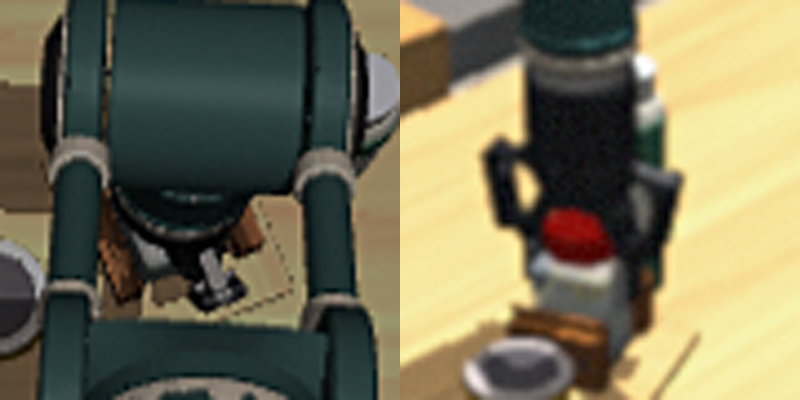

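Call:
{"op": "servo_tool", "data": {"plan": [[[0, 0, 0, 0, 0, 0], [0, 0, 0, 0, 0, 0], [0, 0, 0, 0, 0, 0], [0, 0, 0, 0, 0, 0], [0, 0, 0, 0, 0, 0]]], "claw": 8.3}}

```text
time: 9.23
tool_pos: [0.5811, -0.0101, 0.0518]
tcp_rot: [1.768, 2.595, 0.002]
wrist_force: [-0.2, 0.2, 1.0]
width: 0.973
```

Run:
```python
from h import *; from workcell import bot,viewer; import pickle
c={n:viewer.read_camera(n) for n in("side","top")}; pickle.dump(c,open("c2.pkl","wb"))
move(bot,.581,-.0095,.16,21.3); print(bot.read_state()["torque"])
t=c["top"]["color"][:,:,::-1]; s=c["side"]["color"][:,:,::-1]
a=cv2.resize(t[150:240,240:330],(400,400),interpolation=2); b=cv2.resize(s[140:220,220:300],(400,400),interpolation=2)
cv2.imwrite("pics/rel.png",np.hstack([a,b]))
```

```text
t 9.33 pos [ 0.5811 -0.0102  0.0518] yawy 21.48 F [ 0.1 -0.2 -0.5] w 0.971 q1,q6 [ -3.5 -25. ]
shift cm [  0.06   0.04 -10.82] turn [0.13 0.03 0.18]
[-0.00793775  0.01409997 -0.03449687]
```

View pics/rel.png

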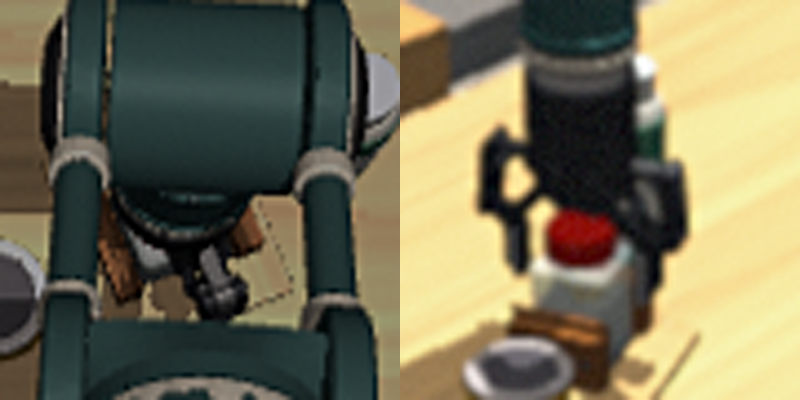

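The jar is released and now stands straight between the cleats. Next I'll rise clear and turn for the lid grip.

Call:
{"op": "servo_tool", "data": {"plan": [[[0, 0, -3, 0, 0, 0], [0, 0, -6.5, 0, 0, 0], [0, 0, -10, 0, 0, 0], [0, 0, -11, 0, 0, 7], [0, 0, -11, 0, 0, 14], [0, 0, -11, 0, 0, 21], [0, 0, -11, 0, 0, 28], [0, 0, -11, 0, 0, 35], [0, 0, -11, 0, 0, 41], [0, 0, -11, 0, 0, 41], [0, 0, -11, 0, 0, 41]]]}}

```text
time: 10.25
tool_pos: [0.5807, -0.0102, 0.1614]
tcp_rot: [2.563, 1.816, 0.002]
wrist_force: [0.5, -0.2, -0.4]
width: 0.974
```

Run:
```python
from h import *; from workcell import bot,viewer; import pickle
c={n:viewer.read_camera(n) for n in("side","top")}; pickle.dump(c,open("c3.pkl","wb"))
move(bot,.581,-.0095,.092,-20)
overlay(c["side"],"pics/o3.png",225,160,60,.581,-.0095,.012,21.4)
t=c["top"]["color"][:,:,::-1]
a=cv2.resize(t[150:240,240:330],(400,400),interpolation=2)
cv2.imwrite("pics/o3.png",np.hstack([a,cv2.resize(cv2.imread("pics/o3.png"),(400,400))]))
```

```text
t 10.35 pos [ 0.5807 -0.0102  0.1615] yawy -19.39 F [ 0.5  0.2 -0.2] w 0.972 q1,q6 [-3.5 15.9]
shift cm [ 0.07 -0.01  6.95] turn [ 0.09 -0.05  0.61]
```

View pics/o3.png

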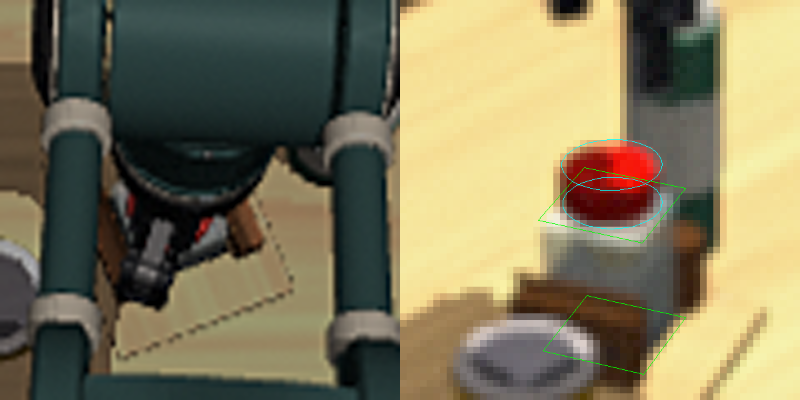

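Call:
{"op": "servo_tool", "data": {"plan": [[[0.1, 0, 2, 0, 0, 0], [0.1, 0, 4, 0, 0, 0], [0.1, 0, 5.5, 0, 0, 0], [0.1, 0, 6.5, 0, 0, 0], [0.1, 0, 6.9, 0, 0, 0], [0.1, 0, 6.9, 0, 0, 0], [0.1, 0, 6.9, 0, 0, 0]]], "claw": 6.6}}

```text
time: 10.93
tool_pos: [0.5817, -0.0093, 0.093]
tcp_rot: [2.563, 1.816, 0.003]
wrist_force: [0.3, -0.6, 0.2]
width: 0.778
```

Run:
```python
from h import *; from workcell import bot,viewer; import pickle
c={n:viewer.read_camera(n) for n in("side","top")}
move(bot,.581,-.0095,.092,-20); print(bot.read_state()["torque"])
overlay(c["side"],"pics/o4.png",225,160,60,.581,-.0095,.012,21.4)
t=c["top"]["color"][:,:,::-1]
a=cv2.resize(t[150:240,240:330],(400,400),interpolation=2)
cv2.imwrite("pics/o4.png",np.hstack([a,cv2.resize(cv2.imread("pics/o4.png"),(400,400))]))
```

```text
t 11.03 pos [ 0.5823 -0.0093  0.0938] yawy -19.37 F [ 0.2  0.6 -0.5] w 0.772 q1,q6 [-3.4 16. ]
shift cm [-0.06 -0.11  0.18] turn [ 0.21 -0.09  0.63]
[ 0.01078368 -0.00243309  0.00473361]
```

View pics/o4.png

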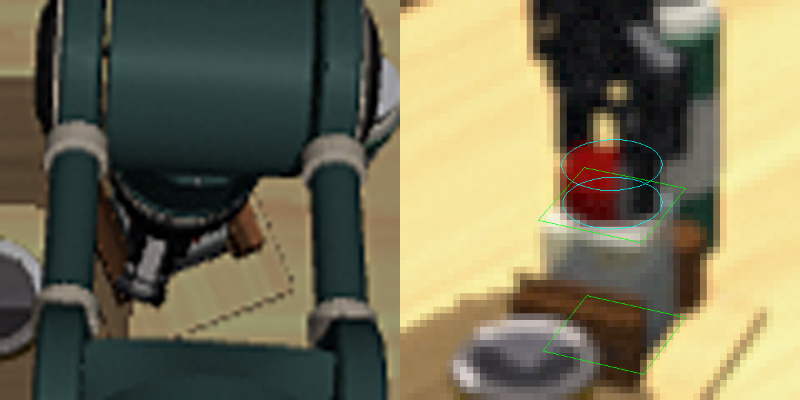

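The fingers straddle the lid (right crop about 600,185). Next I'll close firmly.

Call:
{"op": "servo_tool", "data": {"plan": [[[0, -0.1, 0.1, 0, 0, 0], [0, -0.1, 0.1, 0, 0, 0], [0, -0.1, 0.1, 0, 0, 0], [0, -0.1, 0.1, 0, 0, 0], [0, -0.1, 0.1, 0, 0, 0], [0, -0.1, 0.1, 0, 0, 0]]], "claw": 4, "grip_force": 100}}

```text
time: 11.53
tool_pos: [0.5814, -0.0086, 0.0944]
tcp_rot: [2.562, 1.815, 0.006]
wrist_force: [-3.8, 1.6, 5.9]
width: 0.552
```

Run:
```python
from h import *; from workcell import bot,viewer; import pickle
move(bot,.581,-.0095,.092,-20); print(bot.read_state()["torque"])
```

```text
t 11.53 pos [ 0.5814 -0.0086  0.0944] yawy -19.37 F [-3.8  1.6  5.9] w 0.552 q1,q6 [-3.3 16. ]
shift cm [-0.1  -0.01  0.24] turn [ 0.23 -0.13  0.63]
[0.23982661 0.59035732 0.02215538]
```

Call:
{"op": "servo_tool", "data": {"plan": [[[0, 0, 0, 0, 0, -7], [0, 0, 0, 0, 0, -14], [0, 0, 0, 0, 0, -21], [0, 0, 0, 0, 0, -28], [0, 0, 0, 0, 0, -35], [0, 0, 0, 0, 0, -42], [0, 0, 0, 0, 0, -45], [0, 0, 0, 0, 0, -45], [0, 0, 0, 0, 0, -45]]], "grip_force": 110}}

```text
time: 12.28
tool_pos: [0.5815, -0.0088, 0.0948]
tcp_rot: [1.673, 2.654, 0.005]
wrist_force: [-1.2, -0.3, -0.4]
width: 0.549
```

Run:
```python
from h import *; from workcell import bot,viewer; import pickle
c={n:viewer.read_camera(n) for n in("side","top")}
move(bot,.581,-.0095,.092,-20); print(bot.read_state()["torque"])
overlay(c["side"],"pics/o5.png",225,160,60,.581,-.0095,.012,21.4)
t=c["top"]["color"][:,:,::-1]
a=cv2.resize(t[150:240,240:330],(400,400),interpolation=2)
cv2.imwrite("pics/o5.png",np.hstack([a,cv2.resize(cv2.imread("pics/o5.png"),(400,400))]))
```

```text
t 12.38 pos [ 0.5816 -0.0088  0.0947] yawy 25.55 F [-1.2 -1.2  0.7] w 0.544 q1,q6 [ -3.3 -28.9]
shift cm [-0.04 -0.08  0.27] turn [ 2.900e-01 -1.000e-02  4.555e+01]
[-0.15384028  0.08533579  0.01117288]
```

View pics/o5.png

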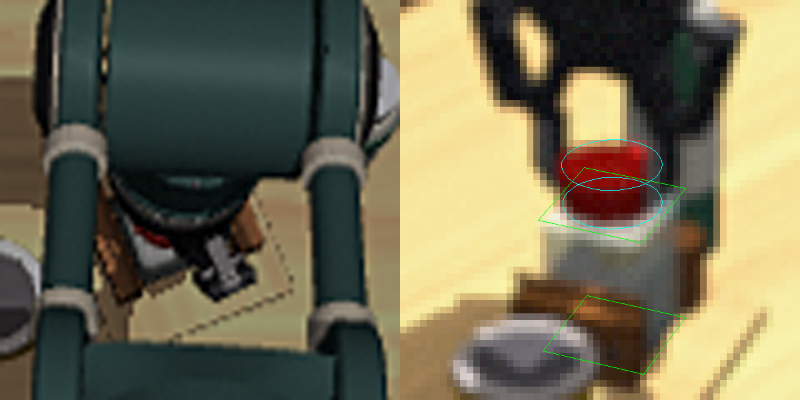

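The residual moment is near zero after the 45° turn, so the lid has broken loose. I'll continue turning.

Call:
{"op": "servo_tool", "data": {"plan": [[[0, 0, 0, 0, 0, -6], [0, 0, 0, 0, 0, -12], [0, 0, 0, 0, 0, -18], [0, 0, 0, 0, 0, -23], [0, 0, 0, 0, 0, -28], [0, 0, 0, 0, 0, -28], [0, 0, 0, 0, 0, -28]]]}}

```text
time: 12.97
tool_pos: [0.5816, -0.0088, 0.0947]
tcp_rot: [0.985, 2.978, 0.003]
wrist_force: [0.0, -1.5, -1.1]
width: 0.547
```

Run:
```python
from h import *; from workcell import bot,viewer; import pickle
c={n:viewer.read_camera(n) for n in("side","top")}
move(bot,.581,-.0095,.092,-20); print(bot.read_state()["torque"])
overlay(c["side"],"pics/o6.png",225,160,60,.581,-.0095,.012,21.4)
t=c["top"]["color"][:,:,::-1]
a=cv2.resize(t[150:240,240:330],(400,400),interpolation=2)
cv2.imwrite("pics/o6.png",np.hstack([a,cv2.resize(cv2.imread("pics/o6.png"),(400,400))]))
```

```text
t 13.07 pos [ 0.5816 -0.0088  0.0947] yawy 53.42 F [-0.5 -0.4 -0.7] w 0.547 q1,q6 [ -3.3 -56.8]
shift cm [ 0.01 -0.09  0.27] turn [3.000e-01 6.000e-02 7.342e+01]
[-0.09446636  0.05349932  0.00122553]
```

View pics/o6.png

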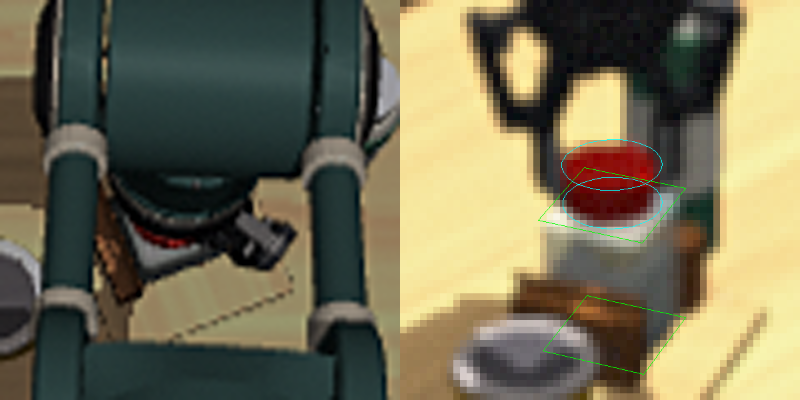

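Call:
{"op": "servo_tool", "data": {"plan": [[[0, 0, -0.4, 0, 0, 0], [0, 0, -0.8, 0, 0, 0], [0, 0, -1.0, 0, 0, 0], [0, 0, -1.0, 0, 0, 0], [0, 0, -1.0, 0, 0, 0]]]}}

```text
time: 13.48
tool_pos: [0.5818, -0.0088, 0.1053]
tcp_rot: [0.985, 2.978, 0.003]
wrist_force: [-0.7, -0.4, -0.1]
width: 0.548
```

Run:
```python
from h import *; from workcell import bot,viewer; import pickle
c={n:viewer.read_camera(n) for n in("side","top")}
move(bot,.581,-.0095,.16,50); print(bot.read_state()["torque"])
overlay(c["side"],"pics/o7.png",225,160,60,.581,-.0095,.012,21.4)
```

```text
t 13.58 pos [ 0.5816 -0.0088  0.1049] yawy 53.41 F [-0.5 -0.4  0.1] w 0.548 q1,q6 [ -3.3 -56.8]
shift cm [-0.01 -0.07 -5.51] turn [0.21 0.22 3.4 ]
[-0.08921112  0.03643447 -0.00887232]
```

View pics/o7.png

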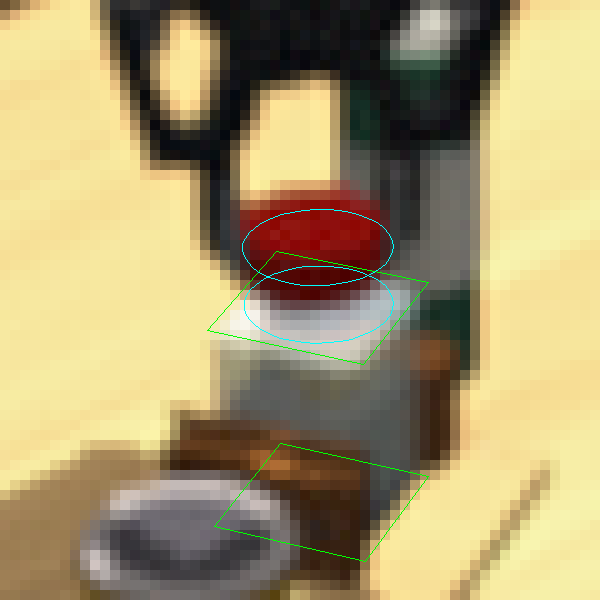

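The lid has come off the jar, with no load at the wrist and the body still in the slot. I'll lift and carry it to the dish.

Call:
{"op": "servo_tool", "data": {"plan": [[[0, 0, -2.5, 0, 0, 0], [0, 0, -6, 0, 0, 0], [0, 0, -9.5, 0, 0, 0], [0, 0, -12.5, 0, 0, 0], [0, 0, -12.5, 0, 0, 0], [0, 0, -12.5, 0, 0, 0]]]}}

```text
time: 14.08
tool_pos: [0.583, -0.0089, 0.233]
tcp_rot: [0.983, 2.972, 0.006]
wrist_force: [-0.4, -0.2, -1.6]
width: 0.546
```

Run:
```python
from h import *; from workcell import bot,viewer; import pickle
move(bot,.5085,-.33,.1,40)
```

```text
t 14.08 pos [ 0.583  -0.0089  0.233 ] yawy 53.41 F [-0.4 -0.2 -1.6] w 0.546 q1,q6 [ -3.4 -56.8]
shift cm [-13.05 -30.31  13.2 ] turn [ 0.46  0.47 13.4 ]
```

Call:
{"op": "servo_tool", "data": {"plan": [[[-1, -2.5, 0, 0, 0, 2], [-2.5, -6, 0, 0, 0, 4], [-4, -9.5, 0, 0, 0, 6], [-5.5, -13, 0, 0, 0, 8], [-7, -16.5, 0, 0, 0, 10], [-8.5, -20, 1, 0, 0, 12], [-10, -23.5, 3, 0, 0, 13.4], [-11.5, -27, 6, 0, 0, 13.4], [-12.6, -29.3, 9, 0, 0, 13.4], [-13, -30.3, 11.5, 0, 0, 13.4], [-13, -30.3, 13.2, 0, 0, 13.4], [-13, -30.3, 13.2, 0, 0, 13.4], [-13, -30.3, 13.2, 0, 0, 13.4]]]}}

```text
time: 15.17
tool_pos: [0.506, -0.3283, 0.0968]
tcp_rot: [1.327, 2.843, 0.01]
wrist_force: [-0.7, 0.2, 0.1]
width: 0.548
```

Run:
```python
from h import *; from workcell import bot,viewer; import pickle
c={n:viewer.read_camera(n) for n in("side","top")}
move(bot,.5085,-.33,.012,40)
a=cv2.resize(c["top"]["color"][160:260,350:450,::-1],(400,400),interpolation=2)
b=cv2.resize(c["side"]["color"][130:230,240:360,::-1],(400,333),interpolation=2)
o=np.zeros((400,800,3),np.uint8);o[:,:400]=a;o[:333,400:]=b
cv2.imwrite("pics/d1.png",o)
```

```text
t 15.27 pos [ 0.5087 -0.3293  0.1005] yawy 40.04 F [ 0.1 -0.   0.4] w 0.551 q1,q6 [-35.5 -75.8]
shift cm [ 0.03 -0.14  8.85] turn [0.53 0.44 0.04]
```

View pics/d1.png

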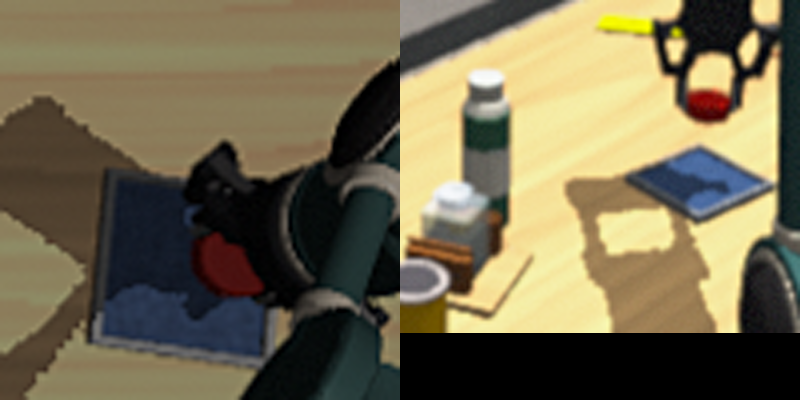

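Call:
{"op": "servo_tool", "data": {"plan": [[[0, -0.1, 2.5, 0, 0, 0], [0, -0.1, 5, 0.5, 0.4, 0], [0, -0.1, 6.5, 0.5, 0.4, 0], [0, -0.1, 7.5, 0.5, 0.4, 0], [0, -0.1, 8.2, 0.5, 0.4, 0], [0, -0.1, 8.2, 0.5, 0.4, 0], [0, -0.1, 8.2, 0.5, 0.4, 0]]]}}

```text
time: 15.85
tool_pos: [0.5098, -0.3302, 0.0196]
tcp_rot: [1.325, 2.846, -0.0]
wrist_force: [-0.5, 0.2, -1.0]
width: 0.548
```

Run:
```python
from h import *; from workcell import bot,viewer; import pickle
c={n:viewer.read_camera(n) for n in("side","top")}
move(bot,.5085,-.33,.0097,40)
```

```text
t 15.95 pos [ 0.5101 -0.3307  0.0201] yawy 40.05 F [-0.6 -0.5 -1.1] w 0.547 q1,q6 [-35.3 -75.4]
shift cm [ 0.16 -0.08  1.04] turn [0.07 0.19 0.05]
```

Call:
{"op": "servo_tool", "data": {"plan": [[[0.1, 0, 0.4, 0, 0, 0], [0.1, 0, 0.7, 0, 0, 0], [0.1, 0, 1.0, 0, 0, 0], [0.1, 0, 1.1, 0, 0, 0], [0.1, 0, 1.1, 0, 0, 0], [0.1, 0, 1.1, 0, 0, 0]]]}}

```text
time: 16.45
tool_pos: [0.5097, -0.3301, 0.0096]
tcp_rot: [1.325, 2.844, -0.001]
wrist_force: [-0.1, 1.3, 5.1]
width: 0.546
```

Run:
```python
from h import *; from workcell import bot,viewer; import pickle
move(bot,.5085,-.33,.0097,40)
```

```text
t 16.45 pos [ 0.5097 -0.3301  0.0096] yawy 40.04 F [-0.1  1.3  5.1] w 0.546 q1,q6 [-35.3 -75.3]
shift cm [ 0.09 -0.08 -0.01] turn [0.07 0.21 0.04]
```

The lid has touched the tray floor as predicted (5 N), so I'll release it.

Call:
{"op": "servo_tool", "data": {"plan": [[[0, 0, 0, 0, 0, 0], [0, 0, 0, 0, 0, 0], [0, 0, 0, 0, 0, 0], [0, 0, 0, 0, 0, 0], [0, 0, -2, 0, 0, 0], [0, 0, -5, 0, 0, 0], [0, 0, -9, 0, 0, 0], [0, 0, -13, 0, 0, 0], [0, 0, -17, 0, 0, 0], [0, 0, -17, 0, 0, 0]]], "claw": 6.4}}

```text
time: 17.28
tool_pos: [0.514, -0.3332, 0.1901]
tcp_rot: [1.318, 2.83, -0.005]
wrist_force: [1.8, -2.0, 0.8]
width: 0.751
```

Run:
```python
from h import *; from workcell import bot,viewer; import pickle
move(bot,.30,-.55,.25,10)
```

```text
t 17.28 pos [ 0.514  -0.3332  0.1901] yawy 40.05 F [ 1.8 -2.   0.8] w 0.751 q1,q6 [-35.3 -75.3]
shift cm [ -2.94 -30.3   -6.1 ] turn [ 0.6   1.02 30.05]
```

Call:
{"op": "servo_tool", "data": {"plan": [[[-3, -30, -6, 0, 0, 30], [-3, -30, -6, 0, 0, 30], [-3, -30, -6, 0, 0, 30], [-3, -30, -6, 0, 0, 30], [-3, -30, -6, 0, 0, 30], [-3, -30, -6, 0, 0, 30], [-3, -30, -6, 0, 0, 30], [-3, -30, -6, 0, 0, 30], [-3, -30, -6, 0, 0, 30], [-3, -30, -6, 0, 0, 30], [-3, -30, -6, 0, 0, 30], [-3, -30, -6, 0, 0, 30], [-3, -30, -6, 0, 0, 30]]]}}

```text
time: 18.37
tool_pos: [0.3037, -0.5472, 0.2483]
tcp_rot: [2.004, 2.395, 0.004]
wrist_force: [0.4, 0.1, 0.1]
width: 0.753
```

Run:
```python
from h import *; from workcell import bot,viewer; import pickle
c={n:viewer.read_camera(n) for n in("side","top")}; pickle.dump(c,open("c9.pkl","wb"))
move(bot,.30,-.55,.25,10)
a=cv2.resize(c["top"]["color"][150:270,110:430,::-1],(800,300),interpolation=2)
b=cv2.resize(c["side"]["color"][140:300,120:370,::-1],(469,300),interpolation=2)
o=np.zeros((600,800,3),np.uint8);o[:300]=a;o[300:,:469]=b
overlay(c["side"],"pics/x.png",225,160,60,.581,-.0095,.012,21.4); o[300:,469:769]=cv2.resize(cv2.imread("pics/x.png"),(300,300))
cv2.imwrite("pics/fin.png",o)
h,s,v=[x.astype(int) for x in cv2.split(cv2.cvtColor(c["top"]["color"],cv2.COLOR_RGB2HSV))]
m=(((h<6)|(h>174))&(s>140)&(v>60)); m[:,:350]=0
cnt=max(cv2.findContours(m.astype(np.uint8),0,1)[0],key=cv2.contourArea)[:,0]
p=plane(c["top"],cnt,.028)[:,:2]*1000; print(cv2.minEnclosingCircle(p.astype(np.float32)))
```

```text
t 18.47 pos [ 0.3036 -0.5475  0.2486] yawy 10.16 F [-0.4  0.2  1. ] w 0.75 q1,q6 [-63.6 -73.9]
shift cm [-0.18 -0.4  -0.14] turn [0.83 0.78 0.15]
((507.9346923828125, -329.1285095214844), 24.615413665771484)
```

View pics/fin.png

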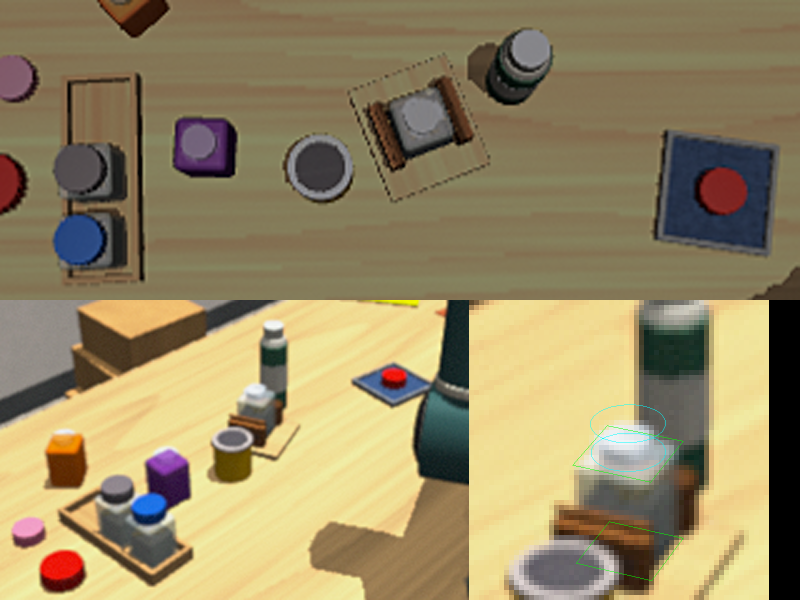

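The open jar stands centred between the cleats (top crop 422,120). The lid is flat in the tray (720,190), within about 1 mm of its centre. The bystanders look unmoved and the arm is clear, so I'm handing in.

Run:
```python
from workcell import finish_job
print(finish_job())
```

```text
the job is handed in; nothing more can be done
None
```

I finished the whole job and handed it in at about 18.5 s of the 56 s allowed; no verdict was reported.

- **Jar to holder:** I took the red-lidded jar by its body with 60 N and set it between the cleats. It touched down with 22 N, with a brief 4 N sideways push from one cleat on the way in. It hung slightly tilted in the grip, but stood straight once I let go.
- **Lid off:** I gripped the lid with 100–110 N and twisted it anticlockwise. The turning moment was near zero after 45°, and I turned the gripper about 73° in all. The lid then came off with no load, and the jar stayed down.
- **Lid in tray:** I set it down top side up. The last picture puts it within about 1 mm of the tray centre.

**Last checks:** The open jar stands in the holder, and nothing presses on the arm, which is well clear. The other two jars, the can and the tin look unmoved. I judged those and the jar's final place in the slot from the pictures only, without measuring them. Nothing failed, but two readings were slightly off: the lid's grip width read about 47 mm instead of 50 mm, and measured positions drifted a few millimetres from the commanded ones.

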